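# Close up the key chest on the hallway console

### The arm

A 6-joint arm with a two-finger parallel gripper is mounted at the origin on the work surface. World frame = base frame: x ahead of the robot, y to its left, z up, the work surface at z = 0. Lengths are in m, angles in rad, forces in N, time in s.
With the tool pointing down it reaches from about 0.275 to 0.75 m from the base axis. Payload 10.2 kg.
Tool frame: the origin (TCP) lies at the very end of the fingers, on their centre line; the grasp point (between the pads) lies 19 mm behind it; z points along the fingers, y is the direction in which the jaws open and shut (so a half turn about z gives the same grasp; the last joint's range is limited). The gripper opens to 85 mm and grips with 20 to 120 N. Pads are 22 mm wide; open, the fingers measure 114 mm over their backs; the gripper's body (76 mm by 85 mm) begins 54 mm behind the grasp point. The pads swing forward as they close: fully open they stand 13 mm farther back than shut.
Start: joints at [-1.325, 0.313, 1.498, -0, 1.331, -0.223], TCP at [0.237, -0.468, 0.231] pointing down, gripper open.
Joint ranges: [-2.94, 2.94], [-0.97, 2.17], [0.19, 2.56], [-1.23, 4.37], [0.02, 3.11], [-2.88, 2.88]. Speed limits (rad/s): [2.39, 2.39, 3.01, 3.14, 3.14, 3.14].

### API

Orientations are given as a unit quaternion [w, x, y, z].
In Python, from station import env, read_camera, calibration, ticket gives the robot as it stands.
- The arm moves only by the tool arm_command, never from a script. Its argument "steps" is a list that holds one entry, the list of rows, each a list of 6 numbers: the shift along the tool's x, y, z in m, then the turn, a rotation vector about the tool's x, y, z in rad. A call has 1 to 20 rows; each row shifts and turns the commanded pose from where the row before left it, along the tool's axes as they then stand; what a row does not reach is not made up. A row lasts 1/8 s, in which the tool goes at most 62.5 mm and 10.7 degrees, less where a joint would pass 70% of its speed; a pose out of reach is approached as far as the arm can. A call with a gripper value outside its range is refused whole. "gripper" is the opening, from 0 (shut) to 1 (fully open), set as the call begins (left out, the last holds). The fingers move at their own pace and stop on an object; "squeeze" is the grip in N (left out, the last holds). Time passes only in rows, so rows that do not move let the fingers close. It gives the time, the measured TCP pose, the force and the opening at its end, in the units of the state.
- env.sense(): the state, without advancing time (a new reading comes with each control period).
- read_camera(name): name is "scene" or "top"; returns (picture, depth): 420x560x3 uint8, red, green, blue; 420x560 float32, m along the optical axis (not along the pixel's ray), 0 where there is no reading.
- calibration(name): a dict with "fov_y" (degrees; the focal length in pixels is half the picture's height over the tangent of half this angle, whatever the lens; pixels are square), "cx", "cy" (the principal point, pixels), "R" (3x3) and "t" (3): a world point X has camera coordinates R X + t. Camera axes: x right, y down, z forward; pixel columns grow to the right and rows downward; lengths in m; the calibration is good to about 2 mm. A picture is of the moment at which its call begins. calibration takes no time and is no camera call.
- ticket.close_job(): hands the job in, once; it reports no verdict.
The state is a dict: "time_s": time; "joint_positions": joint angles; "joint_vel": joint speeds; "tau": joint torques, N m; "tool_pos": TCP position; "ee_rot": TCP orientation; "wrist_force": force on the tool from outside, world axes, zero at the start; "ft_torque": the same for the moment, N m; "gripper_width": finger opening in m.
Only numpy, scipy, OpenCV 4.12 (cv2) and the standard library are available. Lean on these libraries where they do the work, as an engineer would, in place of code of your own. Each camera call takes 0.05 s, during which the arm holds its last target.

### The job

The wooden key chest on the console has been left open. With the fingertips only, lower its lid gently until it lies flat and push its drawer fully home with the key fob still inside, in whichever order suits. Work from the outside of the lid and of the drawer front, pinch or lift nothing and slam nothing, and leave the canister, bowl, torch and doorstop where they are.

Things in the scene. Friction and masses are not known exactly. Their poses are not given: they have to be found in the camera images.
- chest: Fixed wooden key chest: 160 mm deep (its x), 240 mm wide (its y), 106 mm high with the lid shut. Origin: centre of its underside, on the console. Its +x points from the drawer front to the back (hinge side), away from the robot within about 0.45 rad; y along its width, z up. A lined tray (rim 94 mm up) takes the upper part and a drawer the lower part.
- drawer (a joint): How far the drawer is open, m: 0 fully home (front flush with the chest's front), up to 0.095; it slides out along the chest's -x. It slides stiffly with about 2 N and stays where it is left.
- drawer_face (a point): On the middle of the outer (robot-side) face of the drawer's front board, 34 mm above the console; x, y, z axes as the chest's. The board is 216 mm wide and 12 mm thick, and spans 11 to 57 mm above the console, with a 50 mm wide finger notch in the middle of its top edge, down to 45 mm. No knob or handle.
- drawer_floor (a point): On the middle of the drawer's inner floor, 16 mm above the console, 75 mm behind the outer face of the front board; axes as the chest's. The inner floor is 127 x 198 mm, lined in dark green; the pale side and back walls reach 46 mm above the console.
- lid (a joint): Lid angle, rad: 0 shut and flat, grows as it opens upward about the chest's back edge, up to 1.75; starts between 0.7 and 1.3. A stiff friction hinge: the lid stays at whatever angle it is left and needs 1 to 4 N near its free edge to close.
- lid_hinge (a point): On the lid's hinge axis, middle of the chest's back top edge, 94 mm above the console (fixed); the axis is the chest's y.
- lid_edge (a point): On the lid, middle of its free edge on the outer (upper) side, marked by a 60 mm brass strip: 157 mm from the hinge along the lid. The point's axes turn with the lid: x along the lid towards the hinge, y along the hinge, z out of the lid's outer face. The lid is a flat panel 157 x 240 x 12 mm whose underside lies in the plane of the hinge axis. A dark green felt pad, 131 x 200 x 4 mm, is stuck to the underside.
- fob: Silver metal key fob 50 x 32 x 11 mm with three small dark buttons and a ring at one end, lying loose in the drawer; origin at the centre of its underside.
- canister: Bystander: stainless steel canister with a ribbed twist cap, diameter 96, height 145 mm; origin at the centre of its underside.
- bowl: Bystander: turquoise ceramic bowl, diameter 130, height 55 mm; origin at the centre of its underside.
- torch: Bystander: yellow plastic torch lying on its side, 150 mm long (its x), 43 mm thick at the head; origin under its middle, on the console.
- doorstop: Bystander: wooden doorstop wedge 120 x 42 x 32 mm, lying flat; origin at the centre of its underside, thin end to its -x.

How it is judged:
By the outcome, as a careful person would: the job done as asked, in the order asked, and still so for the second after the job is handed in, with the robot touching nothing.
It also fails if it takes over 53 s, if anything falls off the work surface, if the arm or the gripper's body presses on something with over 40 N, if the wrist force passes 120 N, or if a joint passes its speed limit or range.

## Working session

There is one attempt and no reset: what is moved stays moved. The work goes in short steps, Python scripts to look and compute and a tool call to move; the robot and the scene stay as the last step left them, time stands still between calls to the robot, and variables do not carry over. Pictures are saved under pics/ and viewed, and the job is handed in when it is done.

Besides the shell and the picture viewer there is one more tool, called by a JSON object that holds its "name" and its "arguments", one argument or row to a line. arm_command: Moves the arm, as the interface text tells. Its arguments: {"type":"object","properties":{"steps":{"type":"array"},"gripper":{"type":"number"},"squeeze":{"type":"number"}},"required":["steps"]}

```bash
mkdir -p pics; ls; cat > h.py <<'E'
import numpy as np, cv2
from station import env, read_camera, calibration, ticket
def snap(name,fn):
    p,d=read_camera(name); cv2.imwrite(f'pics/{fn}.png',cv2.cvtColor(p,cv2.COLOR_RGB2BGR)); np.savez(f'pics/{fn}.npz',p=p,d=d); return p,d
def cloud(name,d):
    c=calibration(name); H,W=d.shape; f=H/2/np.tan(np.radians(c['fov_y'])/2)
    u,v=np.meshgrid(np.arange(W),np.arange(H))
    X=np.stack([(u-c['cx'])/f*d,(v-c['cy'])/f*d,d],-1)
    return (X-np.array(c['t']))@np.array(c['R'])
E
python3 - <<'E'
from h import *
for n in('scene','top'):
    p,d=snap(n,n+'1'); c=calibration(n); print(n,c, (d>0).mean())
    np.save(f'pics/{n}1c.npy',cloud(n,d))
print(env.sense())
E
```

```text
pics
scene {'fov_y': 50.929562053887025, 'cx': 278.9584725631762, 'cy': 203.78642448583653, 'R': array([[-0.98923859,  0.14519682, -0.01802496],
       [ 0.11643766,  0.70666081, -0.69790598],
       [-0.08859619, -0.69249432, -0.71596253]]), 't': array([ 0.57567125, -0.01179235,  1.14333621])} 0.9958035714285715
top {'fov_y': 55.704275393904986, 'cx': 283.6961034774161, 'cy': 213.45973250821535, 'R': array([[ 0.01009087, -0.99991444,  0.00832346],
       [-0.98440138, -0.01139577, -0.17556782],
       [ 0.17564765, -0.00642199, -0.98443215]]), 't': array([0.04442869, 0.59599553, 0.79274287])} 0.9960969387755102
{'time_s': 0.1, 'joint_positions': array([-1.32542509e+00,  3.13402135e-01,  1.49833551e+00,  3.40730307e-06,
        1.33103579e+00, -2.23394925e-01]), 'joint_vel': array([ 0.00102645, -0.00111318,  0.00051524, -0.0005826 ,  0.0001757 ,
        0.00055722]), 'tau': array([ 2.78814885e-03, -4.12899756e+01, -2.60141963e+01, -1.86516390e-04,
        3.04158224e-03,  2.46229277e-06]), 'tool_pos': array([ 0.23712293, -0.46814282,  0.23079781]), 'ee_rot': array([-5.90371905e-04,  9.72657727e-01,  2.32242541e-01, -4.83257896e-06]), 'wrist_force': array([ 0.00327899, -0.71058897, -0.50060831]), 'ft_torque': array([ 0.00071596,  0.00316551, -0.0176395 ]), 'gripper_width': 0.0852328307830831}
```

View pics/scene1.png

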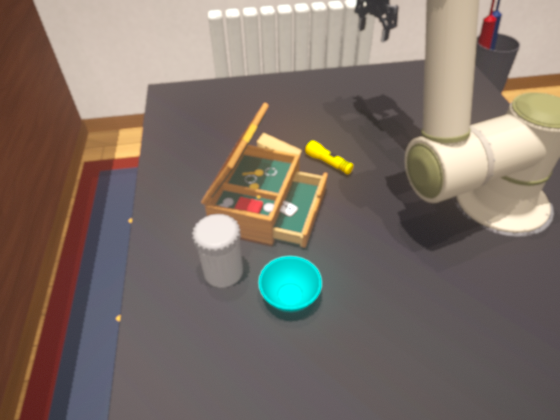

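View pics/top1.png

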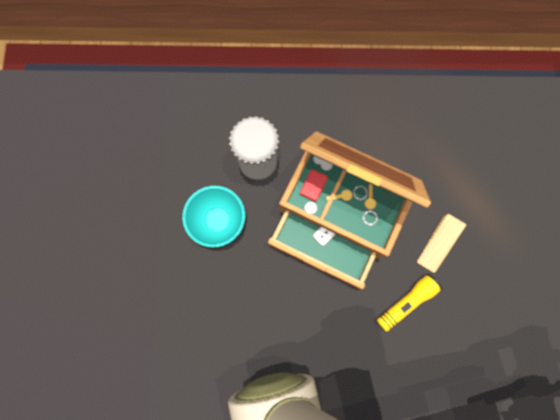

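The top view shows the chest turned, with the front rim from (282,205) to (388,250), the drawer front from (270,243) to (362,285) and the fob at (323,236). The canister at (255,150) is close to the chest's left and the doorstop at (441,242) to its right. Next I measure.

```bash
python3 - <<'E'
from h import *
p=np.load('pics/top1.npz')['p']; 
cv2.imwrite('pics/topz.png',cv2.resize(cv2.cvtColor(p,cv2.COLOR_RGB2BGR)[100:310,220:480],None,fx=3,fy=2.85,interpolation=cv2.INTER_CUBIC)[:598,:780])
p=np.load('pics/scene1.npz')['p']; 
cv2.imwrite('pics/scz.png',cv2.resize(cv2.cvtColor(p,cv2.COLOR_RGB2BGR)[95:255,190:370],None,fx=3.7,fy=3.7,interpolation=cv2.INTER_CUBIC))
C=np.load('pics/top1c.npy')
for n,(u,v) in dict(table=(150,350),rimL=(284,205),rimR=(386,248),dL=(272,243),dR=(362,283),fob=(323,236),lidtopL=(306,140),lidtopR=(422,194),canister=(254,140),stop=(441,242),torch=(410,303)).items(): print(n,np.round(np.median(C[v-1:v+2,u-1:u+2].reshape(-1,3),0),4))
E
```

```text
table [ 0.3066  0.3321 -0.0006]
rimL [0.6056 0.0507 0.0935]
rimR [ 0.5203 -0.1534  0.0946]
dL [0.5317 0.0747 0.0574]
dR [ 0.4515 -0.1132  0.0464]
fob [ 0.5511 -0.0351  0.0273]
lidtopL [0.701  0.0129 0.21  ]
lidtopR [ 0.6047 -0.189   0.21  ]
canister [0.7241 0.1109 0.146 ]
stop [ 0.542  -0.2951  0.0195]
torch [ 0.4114 -0.2142  0.0382]
```

View pics/topz.png

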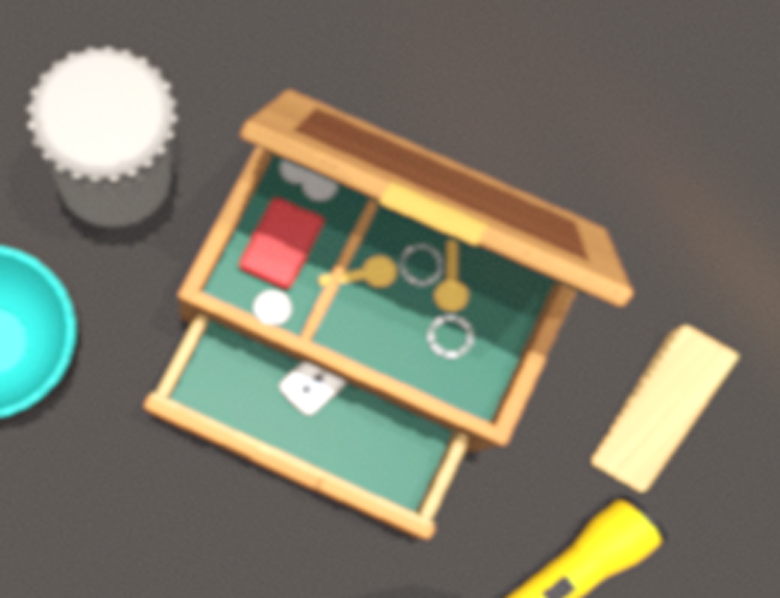

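View pics/scz.png

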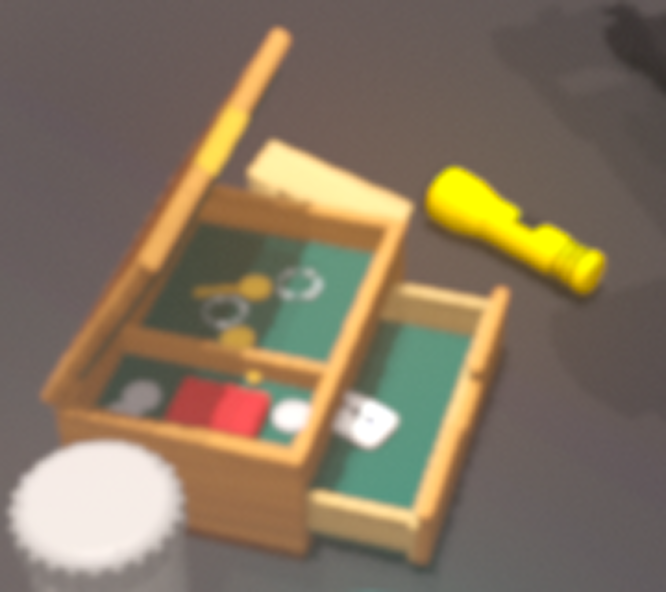

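```bash
cat > fit.py <<'E'
from h import *
from scipy.optimize import least_squares
def project(n,X):
    c=calibration(n); f=210/np.tan(np.radians(c['fov_y'])/2); q=np.asarray(X)@np.array(c['R']).T+np.array(c['t'])
    return np.stack([q[:,0]/q[:,2]*f+c['cx'],q[:,1]/q[:,2]*f+c['cy']],1)
def toworld(P,x,y,psi):
    P=np.asarray(P,float); c,s=np.cos(psi),np.sin(psi)
    return np.stack([x+c*P[:,0]-s*P[:,1],y+s*P[:,0]+c*P[:,1],P[:,2]],1)
def model(x,y,psi,q,a):
    # chest frame corners
    hx,hz=0.08,0.094
    lid=lambda r,yy,t:[hx-r*np.cos(a)+t*np.sin(a)*1.0, yy, hz+r*np.sin(a)+t*np.cos(a)]
    return dict(rFL=[-.08,.12,.094],rFR=[-.08,-.12,.094],dL=[-.08-q,.108,.057],dR=[-.08-q,-.108,.057],
      lidTL=lid(.157,.12,.012),lidTR=lid(.157,-.12,.012),lidBL=lid(.157,.12,0),lidBR=lid(.157,-.12,0),
      base=[-.08,.12,0.],baseR=[-.08,-.12,0.],dface=[-.08-q,0,.034],notch=[-.08-q,0,.045],hinge=[.08,0,.094],hingeL=[.08,.12,.094],hingeR=[.08,-.12,.094],edge=lid(.157,0,.012))
E
python3 - <<'E'
from fit import *
C=np.load('pics/top1c.npy'); p=np.load('pics/top1.npz')['p']; hsv=cv2.cvtColor(p,cv2.COLOR_RGB2HSV)
R=np.zeros(C.shape[:2],bool); R[125:295,262:435]=1
wood=R&(hsv[...,1]>90)&(hsv[...,0]<22)
rim=wood&(abs(C[...,2]-.094)<.004)
pts=C[rim][:,:2]; print(len(pts), np.median(C[rim][:,2]))
# front rim line: ransac-like via minAreaRect
print(cv2.minAreaRect(pts.astype(np.float32)))
lid=wood&(C[...,2]>.135); L=C[lid]
for _ in range(6):
    m=np.median(L,0) if 0 else L.mean(0); n=np.linalg.svd(L-m)[2][2]; n*=np.sign(n[2]); r=(L-m)@n; L=L[abs(r)<max(.004,0.8*abs(r).max()*0+.004)]
print('lid n',n,'angle',np.arccos(n[2]),'yaw',np.arctan2(n[1],n[0]),len(L),L.min(0),L.max(0))
dr=wood&(abs(C[...,2]-.057)<.003); print('drawer rect',cv2.minAreaRect(C[dr][:,:2].astype(np.float32)),dr.sum())
# two-view pixel fit
ob={'top':dict(rFL=(220+180/3,100+298/2.85),rFR=(220+503/3,100+443/2.85),dL=(220+146/3,100+404/2.85),dR=(220+432/3,100+537/2.85),lidTL=(220+290/3,100+91/2.85),lidBL=(220+243/3,100+133/2.85),lidBR=(220+627/3,100+303/2.85),lidTR=None),
 'scene':dict(lidBR=(190+290/3.7,95+38/3.7),lidTR=(190+279/3.7,95+28/3.7),rFL=(190+302/3.7,95+465/3.7),rFR=(190+412/3.7,95+210/3.7),dL=(190+436/3.7,95+503/3.7),dR=(190+507/3.7,95+291/3.7),base=(190+308/3.7,95+553/3.7))}
ob['top'].pop('lidTR')
def res(v,out=False):
    M=model(*v); r=[]
    for n in ob:
        k=list(ob[n]); P=project(n,toworld([M[i] for i in k],*v[:3])); d=P-np.array([ob[n][i] for i in k]); r.append(d)
        if out: 
            for i,e in zip(k,d): print(n,i,e.round(1))
    return np.concatenate(r).ravel()
s=least_squares(res,[.64,-.08,-.396,.085,1.0],loss='soft_l1'); print(s.x); res(s.x,True)
np.save('pose.npy',s.x); M=model(*s.x)
for k,w in zip(M,toworld(list(M.values()),*s.x[:3])): print(k,w.round(4))
E
```

```text
1076 0.09457967162028373
((0.6128812432289124, -0.0742788016796112), (0.24010531604290009, 0.12504641711711884), 64.38166046142578)
lid n [ 0.76364768 -0.36391662  0.53329814] angle 1.0083016816822568 yaw -0.4447125758741922 814 [ 0.58683495 -0.20230541  0.18560565] [0.71333223 0.01826068 0.23722201]
drawer rect ((0.5225604772567749, -0.030057303607463837), (0.22514137625694275, 0.07843341678380966), 64.47201538085938) 255
[ 0.6262816  -0.08359446 -0.4487593   0.07540985  1.05838053]
top rFL [-0.2  0. ]
top rFR [0.4 1.8]
top dL [0.3 0.6]
top dR [-0.9  0.5]
top lidTL [-12.7   8.3]
top lidBL [ 0.1 -0.1]
top lidBR [0.5 1. ]
scene lidBR [-0.8 -2.1]
scene lidTR [-2.  -2.2]
scene rFL [-0.4 -1.1]
scene rFR [-1.3  1.8]
scene dL [-2.8  2.8]
scene dR [-0.4 -1. ]
scene base [-0.8  1.7]
rFL [0.6063 0.0592 0.094 ]
rFR [ 0.5021 -0.157   0.094 ]
dL [0.5331 0.0811 0.057 ]
dR [ 0.4394 -0.1135  0.057 ]
lidTL [0.6905 0.0187 0.2367]
lidTR [ 0.5864 -0.1976  0.2367]
lidBL [0.6811 0.0232 0.2308]
lidBR [ 0.5769 -0.193   0.2308]
base [0.6063 0.0592 0.    ]
baseR [ 0.5021 -0.157   0.    ]
dface [ 0.4863 -0.0162  0.034 ]
notch [ 0.4863 -0.0162  0.045 ]
hinge [ 0.6984 -0.1183  0.094 ]
hingeL [ 0.7504 -0.0102  0.094 ]
hingeR [ 0.6463 -0.2264  0.094 ]
edge [ 0.6384 -0.0894  0.2367]
```

{"name": "arm_command", "arguments": {
  "steps": [
    [[0,0,-0.04,0,0,0],[0,0,-0.04,0,0,0],[0.0396,-0.0088,0,0,0,0],[0.0396,-0.0088,0,0,0,0],[0.0396,-0.0088,0,0,0,0],[0.0396,-0.0088,0,0,0,0],[0.0396,-0.0088,0,0,0,0],[0.0396,-0.0088,0,0,0,0],[0.0396,-0.0088,0,0,0,0],[0.0396,-0.0088,0,0,0,0],[0.0396,-0.0088,0,0,0,0],[0.0396,-0.0088,0,0,0,0],[0.0396,-0.0088,0,0,0,0],[0.0396,-0.0088,0,0,0,0],[0.0396,-0.0088,0,0,0,0],[0.0396,-0.0088,0,0,0,0],[0,0,0,0,0,-0.164],[0,0,0,0,0,-0.164],[0,0,0,0,0,-0.164],[0,0,0,0,0,-0.164]]
  ],
  "gripper": 0,
  "squeeze": 20
}}

```text
time_s: 2.6
tool_pos: [0.6761, -0.1079, 0.3107]
ee_rot: [-0.0, 0.845, 0.536, -0.0]
wrist_force: [-0.0, 0.0, 0.5]
gripper_width: -0.0002
```

{"name": "arm_command", "arguments": {
  "steps": [
    [[0,0,0.03,0,0,0],[0,0,0.03,0,0,0],[0,0,0.026,0,0,0],[0,0,0,0,0,0],[0,0,0,0,0,0]]
  ]
}}

```text
time_s: 3.22
tool_pos: [0.6765, -0.1081, 0.2265]
ee_rot: [0.001, 0.846, 0.533, 0.0]
wrist_force: [-0.5, -0.1, -0.2]
gripper_width: 0.0003
```

```bash
python3 - <<'E'
from fit import *
p,d=snap('top','top2'); cv2.imwrite('pics/t2.png',cv2.resize(cv2.cvtColor(p,cv2.COLOR_RGB2BGR)[90:290,230:450],None,fx=3,fy=3))
p,d=snap('scene','sc2'); cv2.imwrite('pics/s2.png',cv2.resize(cv2.cvtColor(p,cv2.COLOR_RGB2BGR)[55:255,180:400],None,fx=3,fy=3))
s=env.sense(); print(s['tool_pos'],s['wrist_force'])
E
```

```text
[ 0.67653787 -0.1080899   0.22676437] [-0.26431851  0.1337942  -0.46935489]
```

View pics/s2.png

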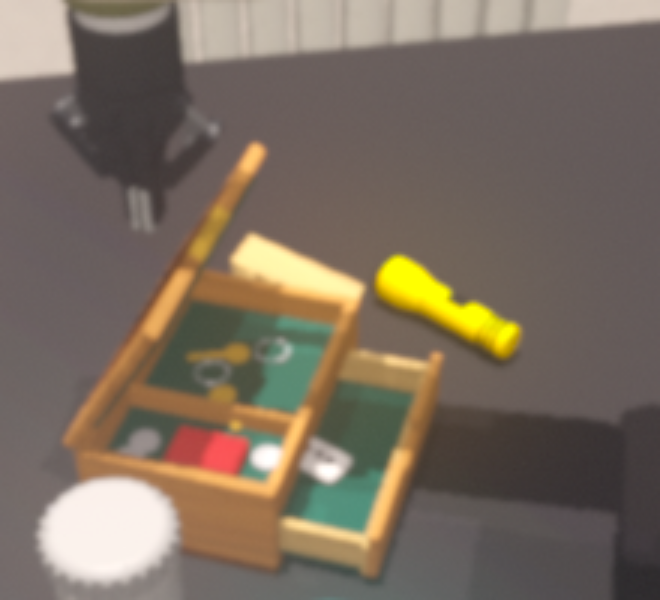

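View pics/t2.png

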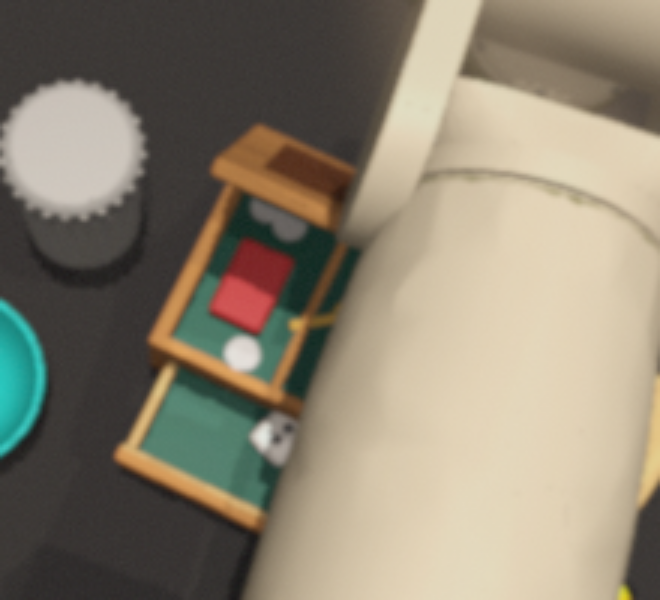

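The scene view shows the shut fingertips at about (140,225), behind the brass strip at (210,235) and clear of the lid. I creep in until they touch.

{"name": "arm_command", "arguments": {
  "steps": [
    [[0,-0.004,0,0,0,0],[0,-0.004,0,0,0,0],[0,-0.003,0,0,0,0],[0,-0.003,0,0,0,0],[0,-0.003,0,0,0,0]]
  ]
}}

```text
time_s: 3.95
tool_pos: [0.6606, -0.1005, 0.2253]
ee_rot: [0.0, 0.846, 0.533, 0.0]
wrist_force: [-0.7, -1.4, -0.1]
gripper_width: 0.0001
```

{"name": "arm_command", "arguments": {
  "steps": [
    [[0,-0.003,0,0,0,0],[0,-0.003,0,0,0,0],[0,0,0,0,0,0]]
  ]
}}

```text
time_s: 4.32
tool_pos: [0.6553, -0.0979, 0.2254]
ee_rot: [0.0, 0.846, 0.533, 0.0]
wrist_force: [-0.1, -0.1, 0.0]
gripper_width: -0.0003
```

{"name": "arm_command", "arguments": {
  "steps": [
    [[0,-0.003,0,0,0,0],[0,-0.003,0,0,0,0],[0,0,0,0,0,0]]
  ]
}}

```text
time_s: 4.7
tool_pos: [0.6498, -0.0953, 0.2254]
ee_rot: [0.0, 0.846, 0.533, 0.0]
wrist_force: [-0.2, 0.6, -0.6]
gripper_width: 0.0004
```

{"name": "arm_command", "arguments": {
  "steps": [
    [[0,-0.003,0,0,0,0],[0,-0.003,0,0,0,0],[0,0,0,0,0,0]]
  ]
}}

```text
time_s: 5.08
tool_pos: [0.6444, -0.0928, 0.2254]
ee_rot: [0.0, 0.846, 0.533, 0.0]
wrist_force: [-0.1, 0.4, 0.7]
gripper_width: -0.0001
```

{"name": "arm_command", "arguments": {
  "steps": [
    [[0,-0.003,0,0,0,0],[0,-0.003,0,0,0,0],[0,0,0,0,0,0]]
  ]
}}

```text
time_s: 5.45
tool_pos: [0.6389, -0.0901, 0.2254]
ee_rot: [-0.0, 0.846, 0.533, -0.0]
wrist_force: [-0.5, -0.1, 0.5]
gripper_width: 0.0001
```

```bash
python3 - <<'E'
from fit import *
p,d=snap('scene','sc3'); cv2.imwrite('pics/s3.png',cv2.resize(cv2.cvtColor(p,cv2.COLOR_RGB2BGR)[55:195,180:320],None,fx=4,fy=4,interpolation=cv2.INTER_CUBIC))
s=env.sense(); print(s['tool_pos'],s['wrist_force'])
E
```

```text
[ 0.63893423 -0.09020464  0.22533578] [ 0.87046832 -0.65311145  0.49886818]
```

View pics/s3.png

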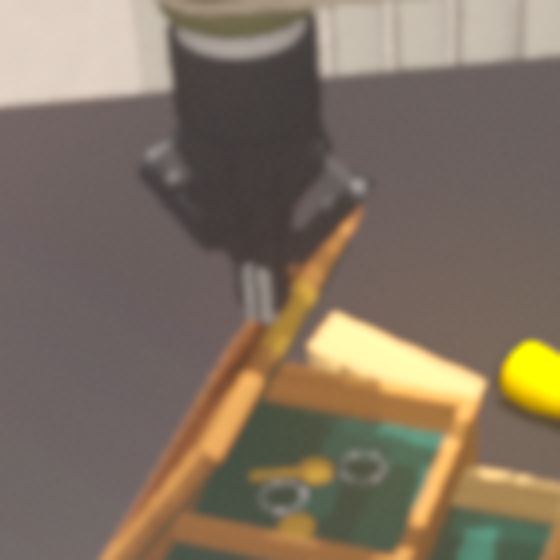

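```bash
cat >> fit.py <<'E'
def lidfit(tag):
    p,d=snap('scene',tag); C=cloud('scene',d); hsv=cv2.cvtColor(p,cv2.COLOR_RGB2HSV)
    x0,y0,ps=np.load('pose.npy')[:3]; c,s=np.cos(ps),np.sin(ps); D=C[...,:2]-[x0,y0]
    X=D@[c,s]; Y=D@[-s,c]; Z=C[...,2]
    m=(hsv[...,1]>90)&(hsv[...,0]<24)&(abs(Y)<.119)&(Z>.100)&(X>-.1)&(X<.1)&(hsv[...,2]>60)
    # far-edge/inner/edge points in the hinge frame
    h=np.stack([.08-X[m],Z[m]-.094],1); r=np.hypot(*h.T); a=np.arctan2(h[:,1],h[:,0]); k=r>.10
    i=np.argsort(-r[k])[:60]
    print('npts',k.sum(),'ang pct',np.percentile(a[k],[10,50,90]).round(3),'rmax',np.percentile(r[k],97).round(4),'near-edge',np.median(a[k][i]).round(3),'fingerchest')
    t=env.sense(); q=t['tool_pos'][:2]-[x0,y0]; print('tool chest',(q@[c,s]).round(4),(q@[-s,c]).round(4),t['tool_pos'][2].round(4),'F chest',(t['wrist_force'][:2]@[c,s]).round(2),t['wrist_force'][2].round(2), t['time_s'])
    return p
E
python3 - <<'E'
from fit import *
# same measure on the first picture
import fit
d1=np.load('pics/scene1.npz')
o=fit.snap; fit.snap=lambda *a:(d1['p'],d1['d']); lidfit('x'); fit.snap=o; lidfit('sc4')
E
```

```text
npts 561 ang pct [1.023 1.081 1.136] rmax 0.1585 near-edge 1.083 fingerchest
tool chest 0.0143 -0.0005 0.2253 F chest 1.07 0.5 5.5
npts 607 ang pct [0.981 1.042 1.1  ] rmax 0.2148 near-edge 1.064 fingerchest
tool chest 0.0143 -0.0004 0.2253 F chest -0.54 0.27 5.55
```

```bash
python3 - <<'E'
import numpy as np
a=np.linspace(1.02,0,41); r=np.interp(a,[0,1.02],[.132,.146])
x=.08-r*np.cos(a)+.012*np.sin(a)+.001; z=.094+r*np.sin(a)+.012*np.cos(a)
print(x[0],z[0],x[-1],z[-1])
for i in range(0,40,4): print(i,np.round((x[i+4]-x[i])/4,4),np.round(-(z[i+4]-z[i])/4,4), x[i+4].round(4),z[i+4].round(4))
E
```

```text
0.014813867380651529 0.22468816261962676 -0.051000000000000004 0.106
0 -0.003 0.0021 0.0027 0.2162
4 -0.0028 0.0024 -0.0084 0.2065
8 -0.0025 0.0027 -0.0183 0.1959
12 -0.0022 0.0029 -0.027 0.1845
16 -0.0019 0.003 -0.0345 0.1723
20 -0.0015 0.0032 -0.0405 0.1596
24 -0.0012 0.0033 -0.0453 0.1465
28 -0.0008 0.0034 -0.0486 0.1331
32 -0.0005 0.0034 -0.0505 0.1195
36 -0.0001 0.0034 -0.051 0.106
```

{"name": "arm_command", "arguments": {
  "steps": [
    [[0,-0.003,0.0021,0,0,0],[0,-0.003,0.0021,0,0,0],[0,-0.003,0.0021,0,0,0],[0,-0.003,0.0021,0,0,0],[0,-0.0028,0.0024,0,0,0],[0,-0.0028,0.0024,0,0,0],[0,-0.0028,0.0024,0,0,0],[0,-0.0028,0.0024,0,0,0],[0,-0.0025,0.0027,0,0,0],[0,-0.0025,0.0027,0,0,0],[0,-0.0025,0.0027,0,0,0],[0,-0.0025,0.0027,0,0,0]]
  ]
}}

```text
time_s: 7.05
tool_pos: [0.609, -0.0759, 0.1963]
ee_rot: [-0.0, 0.846, 0.533, -0.0]
wrist_force: [-0.4, -0.1, 1.5]
gripper_width: 0.0003
```

```bash
python3 - <<'E'
from fit import *
p=lidfit('sc5'); cv2.imwrite('pics/s5.png',cv2.resize(cv2.cvtColor(p,cv2.COLOR_RGB2BGR)[55:225,180:340],None,fx=3.5,fy=3.5,interpolation=cv2.INTER_CUBIC))
E
```

```text
npts 872 ang pct [0.72  0.782 0.827] rmax 0.2036 near-edge 0.914 fingerchest
tool chest -0.0193 -0.0005 0.1959 F chest -0.25 0.58 7.1
```

View pics/s5.png

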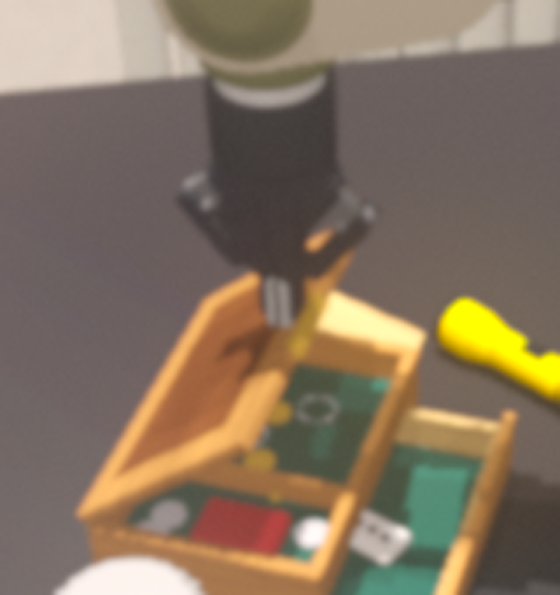

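The lid is following the tip (fingertip at (280,320), next to the brass strip) and now stands at about 0.73 rad. I continue along the arc.

{"name": "arm_command", "arguments": {
  "steps": [
    [[0,-0.0022,0.0029,0,0,0],[0,-0.0022,0.0029,0,0,0],[0,-0.0022,0.0029,0,0,0],[0,-0.0022,0.0029,0,0,0],[0,-0.0019,0.003,0,0,0],[0,-0.0019,0.003,0,0,0],[0,-0.0019,0.003,0,0,0],[0,-0.0019,0.003,0,0,0],[0,-0.0015,0.0032,0,0,0],[0,-0.0015,0.0032,0,0,0],[0,-0.0015,0.0032,0,0,0],[0,-0.0015,0.0032,0,0,0],[0,-0.0012,0.0033,0,0,0],[0,-0.0012,0.0033,0,0,0],[0,-0.0012,0.0033,0,0,0],[0,-0.0012,0.0033,0,0,0]]
  ]
}}

```text
time_s: 9.1
tool_pos: [0.5845, -0.0642, 0.1466]
ee_rot: [-0.0, 0.846, 0.533, -0.0]
wrist_force: [-0.1, 0.4, 1.6]
gripper_width: 0.0001
```

{"name": "arm_command", "arguments": {
  "steps": [
    [[0,-0.0008,0.0034,0,0,0],[0,-0.0008,0.0034,0,0,0],[0,-0.0008,0.0034,0,0,0],[0,-0.0008,0.0034,0,0,0],[0,-0.0005,0.0034,0,0,0],[0,-0.0005,0.0034,0,0,0],[0,-0.0005,0.0034,0,0,0]]
  ]
}}

```text
time_s: 9.98
tool_pos: [0.5804, -0.0622, 0.1229]
ee_rot: [-0.0, 0.846, 0.533, -0.0]
wrist_force: [-0.9, 0.2, 0.7]
gripper_width: -0.0001
```

```bash
python3 - <<'E'
from fit import *
p=lidfit('sc6'); cv2.imwrite('pics/s6.png',cv2.resize(cv2.cvtColor(p,cv2.COLOR_RGB2BGR)[75:255,180:360],None,fx=3.3,fy=3.3,interpolation=cv2.INTER_CUBIC))
E
```

```text
npts 1308 ang pct [0.193 0.224 0.587] rmax 0.2984 near-edge 1.046 fingerchest
tool chest -0.0509 -0.0007 0.1224 F chest -0.35 0.12 10.025
```

View pics/s6.png

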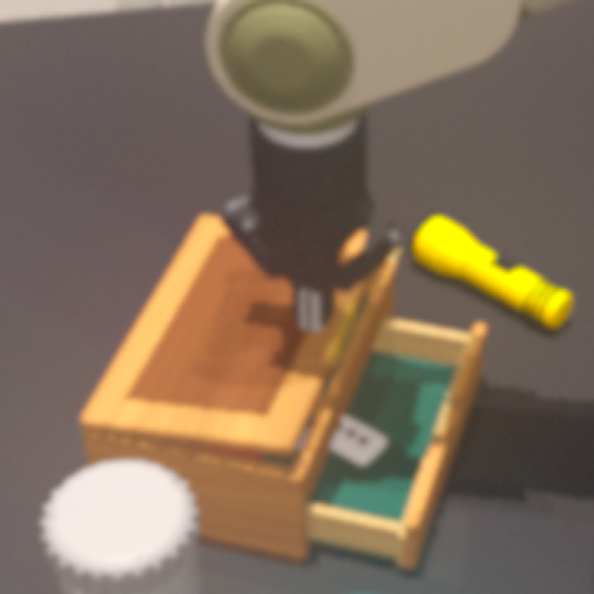

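The lid is about 20 mm from shut at its edge. I finish more slowly and watch the force.

{"name": "arm_command", "arguments": {
  "steps": [
    [[0,0,0.002,0,0,0],[0,0,0.002,0,0,0],[0,0,0.002,0,0,0],[0,0,0.002,0,0,0],[0,0,0.002,0,0,0],[0,0,0.002,0,0,0],[0,0,0.0015,0,0,0],[0,0,0.0015,0,0,0],[0,0,0,0,0,0]]
  ]
}}

```text
time_s: 11.15
tool_pos: [0.5804, -0.0622, 0.108]
ee_rot: [-0.0, 0.846, 0.533, -0.0]
wrist_force: [-0.3, -0.9, 0.9]
gripper_width: 0.0
```

{"name": "arm_command", "arguments": {
  "steps": [
    [[0,0,0.001,0,0,0],[0,0,0.001,0,0,0]]
  ]
}}

```text
time_s: 11.4
tool_pos: [0.5805, -0.0622, 0.1065]
ee_rot: [0.0, 0.846, 0.533, 0.0]
wrist_force: [-3.7, 0.6, 9.3]
gripper_width: -0.0002
```

{"name": "arm_command", "arguments": {
  "steps": [
    [[0,0,0.0005,0,0,0],[0,0,0,0,0,0]]
  ]
}}

```text
time_s: 11.65
tool_pos: [0.5804, -0.0622, 0.1065]
ee_rot: [0.0, 0.846, 0.533, 0.0]
wrist_force: [-3.9, 0.9, 8.1]
gripper_width: -0.0003
```

```bash
python3 - <<'E'
from fit import *
p=lidfit('sc7'); cv2.imwrite('pics/s7.png',cv2.resize(cv2.cvtColor(p,cv2.COLOR_RGB2BGR)[75:255,180:360],None,fx=3.3,fy=3.3,interpolation=cv2.INTER_CUBIC))
E
```

```text
npts 1489 ang pct [0.081 0.113 1.024] rmax 0.309 near-edge 1.021 fingerchest
tool chest -0.0506 -0.0006 0.1065 F chest -3.86 8.34 11.7
```

View pics/s7.png

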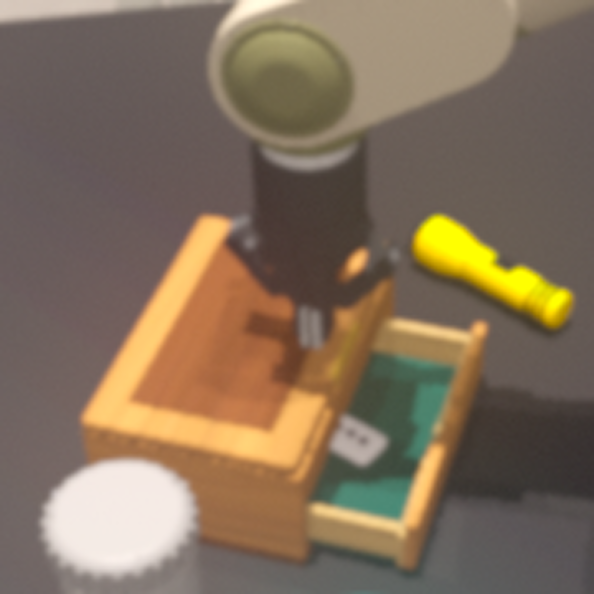

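The lid is flat: its panel meets the rim, with 8 N on the tip at z = 0.1065. I back off upward, move in front of the drawer and tilt the tool so the gripper body leans away from the chest.

{"name": "arm_command", "arguments": {
  "steps": [
    [[0,0,-0.01,0,0,0],[0,0,-0.04,0,0,0],[0,0,-0.04,0,0,0],[0,-0.03,0,0,0,0],[0,-0.03,0,0,0,0],[0,-0.03,0,0,0,0],[0,-0.03,0,0,0,0],[0,-0.03,0,0,0,0],[0,-0.03,0,0,0,0],[0,0,0,-0.15,0,0],[0,0,0,-0.15,0,0],[0,0,0,-0.15,0,0],[0,0,0,-0.15,0,0],[0,0,0,0,0,0]]
  ]
}}

```text
time_s: 13.45
tool_pos: [0.4168, 0.016, 0.1953]
ee_rot: [0.249, 0.808, 0.51, 0.157]
wrist_force: [0.2, -0.4, 0.7]
gripper_width: 0.0004
```

```bash
python3 - <<'E'
from fit import *
p=lidfit('sc8'); cv2.imwrite('pics/s8.png',cv2.resize(cv2.cvtColor(p,cv2.COLOR_RGB2BGR)[75:275,170:390],None,fx=2.9,fy=2.9,interpolation=cv2.INTER_CUBIC))
s=env.sense(); from scipy.spatial.transform import Rotation as R
q=s['ee_rot']; print(R.from_quat([q[1],q[2],q[3],q[0]]).as_matrix().round(3), s['joint_positions'].round(2))
E
```

```text
npts 1609 ang pct [0.08  0.101 0.129] rmax 0.1544 near-edge 0.07 fingerchest
tool chest -0.2308 -0.0011 0.196 F chest 0.19 0.19 13.5
[[ 0.431  0.746  0.508]
 [ 0.902 -0.356 -0.243]
 [-0.     0.563 -0.826]] [-0.14 -0.12  2.21 -0.36  0.51  0.58]
```

View pics/s8.png

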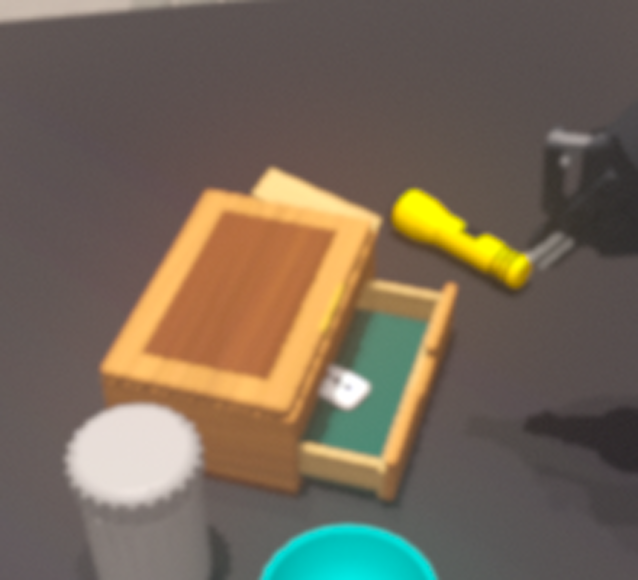

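{"name": "arm_command", "arguments": {
  "steps": [
    [[0,-0.0117,0.017,0,0,0],[0,-0.0117,0.017,0,0,0],[0,-0.0117,0.017,0,0,0],[0,-0.0117,0.017,0,0,0],[0,-0.0117,0.017,0,0,0],[0,-0.0117,0.017,0,0,0],[0,-0.0117,0.017,0,0,0],[0,-0.0117,0.017,0,0,0],[0,0,0,0,0,0]]
  ]
}}

```text
time_s: 14.62
tool_pos: [0.4238, 0.016, 0.0624]
ee_rot: [0.234, 0.812, 0.513, 0.147]
wrist_force: [-0.2, -0.3, 1.0]
gripper_width: -0.0003
```

```bash
python3 - <<'E'
from fit import *
p=lidfit('sc9'); cv2.imwrite('pics/s9.png',cv2.resize(cv2.cvtColor(p,cv2.COLOR_RGB2BGR)[75:275,170:390],None,fx=2.9,fy=2.9,interpolation=cv2.INTER_CUBIC))
E
```

```text
npts 1606 ang pct [0.077 0.101 0.129] rmax 0.1544 near-edge 0.065 fingerchest
tool chest -0.2259 0.0019 0.0626 F chest -0.33 0.88 14.675
```

View pics/s9.png

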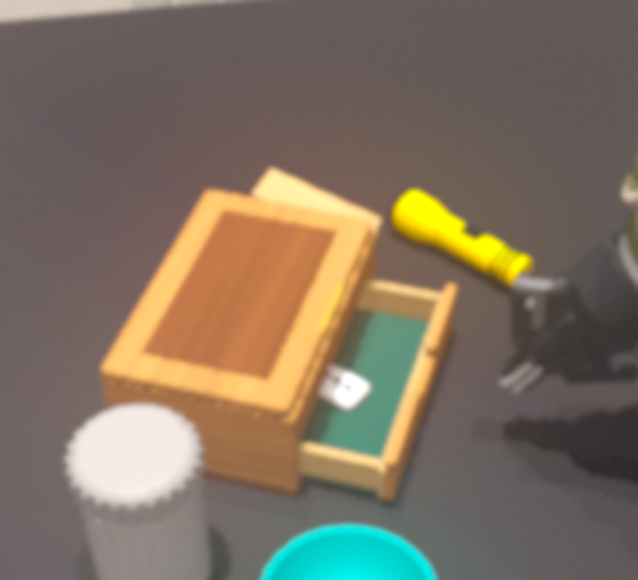

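```bash
python3 - <<'E'
from fit import *
from scipy.spatial.transform import Rotation as R
s=env.sense(); q=s['ee_rot']; print(R.from_quat([q[1],q[2],q[3],q[0]]).as_matrix().round(3), s['joint_positions'].round(3))
print(s['tool_pos'])
E
```

```text
[[ 0.43   0.765  0.48 ]
 [ 0.903 -0.364 -0.23 ]
 [-0.001  0.532 -0.847]] [-0.141  0.222  2.323 -1.232  0.171  1.486]
[0.42351996 0.01612025 0.06257768]
```

Joint 4 reached its range because the wrist is near-singular at this tilt. I reduce the tilt to about 0.3, then finish the descent.

{"name": "arm_command", "arguments": {
  "steps": [
    [[0,0,0,0.08,0,0],[0,0,0,0.08,0,0],[0,0,0,0.08,0,0],[0,0,0,0,0,0]]
  ]
}}

```text
time_s: 15.18
tool_pos: [0.4234, 0.01, 0.0636]
ee_rot: [0.18, 0.83, 0.518, 0.101]
wrist_force: [-1.0, 0.5, 0.2]
gripper_width: -0.0002
```

```bash
python3 - <<'E'
from fit import *
from scipy.spatial.transform import Rotation as R
s=env.sense(); q=s['ee_rot']; print(R.from_quat([q[1],q[2],q[3],q[0]]).as_matrix().round(3), s['joint_positions'].round(3))
print(s['tool_pos'])
E
```

```text
[[ 0.443  0.824  0.353]
 [ 0.896 -0.399 -0.194]
 [-0.019  0.403 -0.915]] [-0.174  0.221  2.235 -0.429  0.318  0.665]
[0.42338262 0.00998529 0.06355126]
```

{"name": "arm_command", "arguments": {
  "steps": [
    [[0,0,0,0.08,0,0],[0,-0.003,0.009,0,0,0],[0,-0.003,0.009,0,0,0],[0,-0.003,0.0085,0,0,0],[0,0,0,0,0,0]]
  ]
}}

```text
time_s: 15.8
tool_pos: [0.4216, 0.01, 0.0337]
ee_rot: [0.145, 0.837, 0.522, 0.078]
wrist_force: [-0.3, -0.1, -0.1]
gripper_width: -0.0001
```

```bash
cat > st.py <<'E'
from fit import *
from scipy.spatial.transform import Rotation as R
s=env.sense(); q=s['ee_rot']; print(R.from_quat([q[1],q[2],q[3],q[0]]).as_matrix().round(3), s['joint_positions'].round(3))
x0,y0,ps=np.load('pose.npy')[:3]; c,S=np.cos(ps),np.sin(ps); d=s['tool_pos'][:2]-[x0,y0]
print(s['tool_pos'],'chest',d@[c,S],d@[-S,c],s['wrist_force'])
E
python3 st.py
```

```text
[[ 0.443  0.851  0.283]
 [ 0.896 -0.413 -0.161]
 [-0.02   0.324 -0.946]] [-0.191  0.305  2.209 -0.328  0.329  0.56 ]
[0.42160321 0.01004901 0.03374661] chest -0.22503940899662905 -0.004427853878076135 [-0.2985929  -0.10977321 -0.06166673]
```

{"name": "arm_command", "arguments": {
  "steps": [
    [[0,0.0095,0.0032,0,0,0],[0,0.0095,0.0032,0,0,0],[0,0.0095,0.0032,0,0,0],[0,0.0095,0.0032,0,0,0],[0,0.0047,0.0016,0,0,0],[0,0.0028,0.001,0,0,0],[0,0.0028,0.001,0,0,0],[0,0.0028,0.001,0,0,0]]
  ]
}}

```text
time_s: 16.8
tool_pos: [0.4708, -0.014, 0.0349]
ee_rot: [0.145, 0.837, 0.522, 0.079]
wrist_force: [-0.3, 0.0, -0.1]
gripper_width: 0.0003
```

```bash
python3 st.py; python3 - <<'E'
from fit import *
p,d=snap('scene','s10'); cv2.imwrite('pics/s10z.png',cv2.resize(cv2.cvtColor(p,cv2.COLOR_RGB2BGR)[75:275,170:390],None,fx=2.9,fy=2.9,interpolation=cv2.INTER_CUBIC))
E
```

```text
[[ 0.443  0.85   0.284]
 [ 0.896 -0.413 -0.161]
 [-0.019  0.326 -0.945]] [-0.228  0.377  2.083 -0.255  0.373  0.451]
[ 0.47080766 -0.0140084   0.03492172] chest -0.1702696304264117 -0.0047559932628508175 [-0.33210652  0.02216393 -0.05200691]
```

View pics/s10z.png

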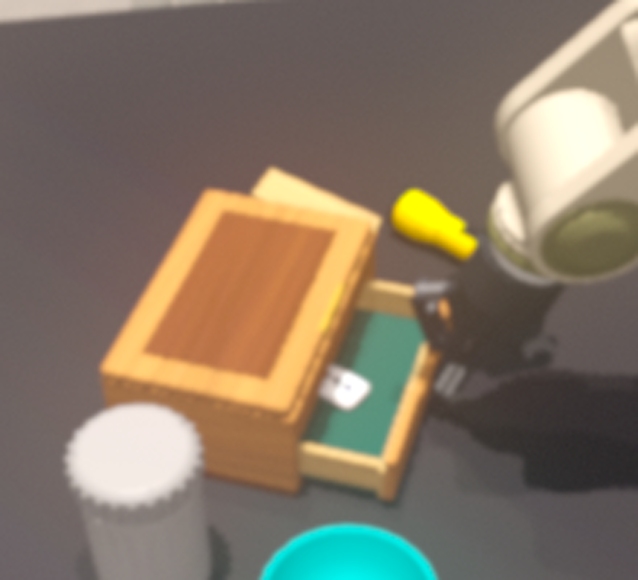

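{"name": "arm_command", "arguments": {
  "steps": [
    [[0,0.0028,0.001,0,0,0],[0,0.0028,0.001,0,0,0],[0,0.0028,0.001,0,0,0],[0,0.0028,0.001,0,0,0],[0,0.0028,0.001,0,0,0],[0,0.0028,0.001,0,0,0],[0,0.0028,0.001,0,0,0],[0,0.0028,0.001,0,0,0],[0,0.0028,0.001,0,0,0],[0,0.0028,0.001,0,0,0]]
  ]
}}

```text
time_s: 18.1
tool_pos: [0.4976, -0.0273, 0.0346]
ee_rot: [0.145, 0.837, 0.522, 0.079]
wrist_force: [-0.5, 1.0, 0.9]
gripper_width: -0.0003
```

```bash
python3 st.py; python3 - <<'E'
from fit import *
p,d=snap('scene','s11'); cv2.imwrite('pics/s11z.png',cv2.resize(cv2.cvtColor(p,cv2.COLOR_RGB2BGR)[75:275,170:390],None,fx=2.9,fy=2.9,interpolation=cv2.INTER_CUBIC))
E
```

```text
[[ 0.443  0.85   0.284]
 [ 0.896 -0.413 -0.161]
 [-0.019  0.326 -0.945]] [-0.245  0.419  2.01  -0.225  0.4    0.405]
[ 0.49756627 -0.02727578  0.03458367] chest -0.14040446814004123 -0.005100547456771045 [-0.53375472  1.01752969  0.8788508 ]
```

View pics/s11z.png

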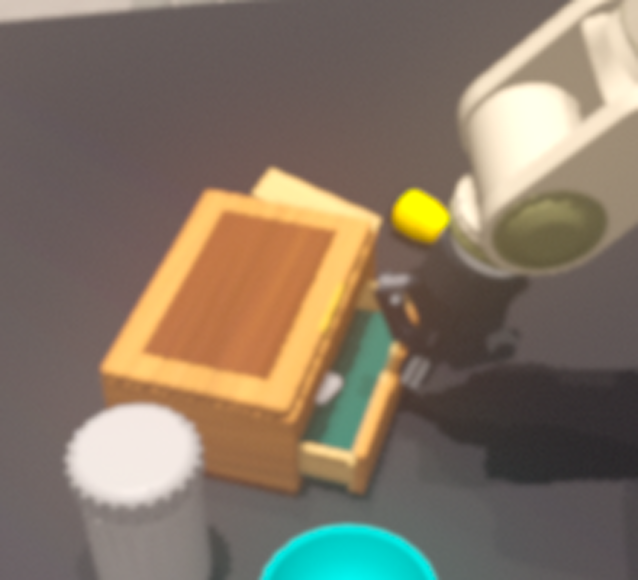

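{"name": "arm_command", "arguments": {
  "steps": [
    [[0,0.0028,0.001,0,0,0],[0,0.0028,0.001,0,0,0],[0,0.0028,0.001,0,0,0],[0,0.0028,0.001,0,0,0],[0,0.0028,0.001,0,0,0],[0,0.0028,0.001,0,0,0],[0,0.0028,0.001,0,0,0],[0,0.0028,0.001,0,0,0],[0,0.0028,0.001,0,0,0],[0,0.0028,0.001,0,0,0]]
  ]
}}

```text
time_s: 19.4
tool_pos: [0.5242, -0.0405, 0.0343]
ee_rot: [0.145, 0.837, 0.522, 0.079]
wrist_force: [-0.9, 1.2, 1.1]
gripper_width: -0.0
```

```bash
python3 st.py; python3 - <<'E'
from fit import *
p,d=snap('scene','s12'); cv2.imwrite('pics/s12z.png',cv2.resize(cv2.cvtColor(p,cv2.COLOR_RGB2BGR)[115:255,210:370],None,fx=4,fy=4,interpolation=cv2.INTER_CUBIC))
x0,y0,ps=np.load('pose.npy')[:3]; C=cloud('scene',d); c,S=np.cos(ps),np.sin(ps); D=C[...,:2]-[x0,y0]; X=D@[c,S];Y=D@[-S,c];Z=C[...,2]
dark=(p.max(-1)<60)&(abs(Y)<.06)&(Z>.07)&(Z<.25)&(X<-.02)&(X>-.2)
for lo in np.arange(-.15,-.02,.01):
    k=dark&(X>lo)&(X<lo+.01)
    if k.sum()>3: print(lo.round(3),k.sum(),np.percentile(Z[k],[2,10,50]).round(3))
E
```

```text
[[ 0.443  0.85   0.284]
 [ 0.896 -0.413 -0.161]
 [-0.019  0.326 -0.945]] [-0.259  0.462  1.935 -0.199  0.43   0.364]
[ 0.52423525 -0.04045339  0.03426312] chest -0.1106590066538738 -0.0054031075643611055 [-0.9428157   1.22341118  1.1162692 ]
```

View pics/s12z.png

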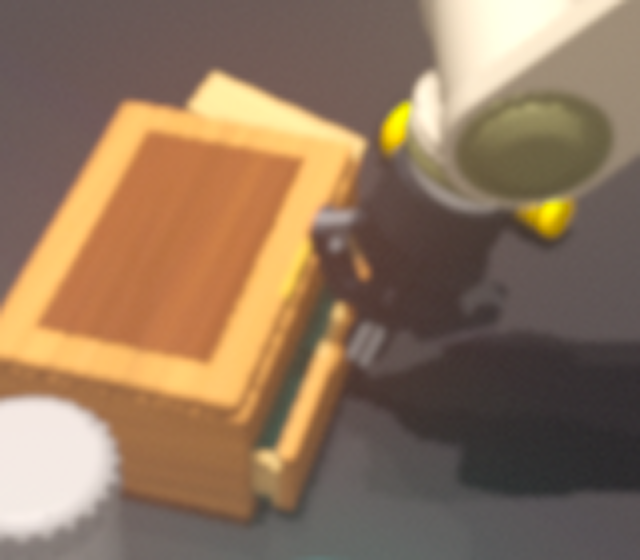

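```bash
python3 - <<'E'
from fit import *
z=np.load('pics/s12.npz');p,d=z['p'],z['d']
x0,y0,ps=np.load('pose.npy')[:3]; C=cloud('scene',d); c,S=np.cos(ps),np.sin(ps); D=C[...,:2]-[x0,y0]; X=D@[c,S];Y=D@[-S,c];Z=C[...,2]
for v in range(166,190,3):
    print(v,[(u,*(np.array([X[v,u],Y[v,u],Z[v,u]])*1000).round().astype(int)) for u in range(284,304,3)])
E
```

```text
166 [(284, np.int64(-59), np.int64(-48), np.int64(106)), (287, np.int64(-66), np.int64(-49), np.int64(107)), (290, np.int64(-306), np.int64(741), np.int64(821)), (293, np.int64(-77), np.int64(-66), np.int64(96)), (296, np.int64(-77), np.int64(-93), np.int64(73)), (299, np.int64(-108), np.int64(-8), np.int64(151)), (302, np.int64(-120), np.int64(12), np.int64(171))]
169 [(284, np.int64(-62), np.int64(-36), np.int64(108)), (287, np.int64(-69), np.int64(-41), np.int64(105)), (290, np.int64(-87), np.int64(-3), np.int64(142)), (293, np.int64(-95), np.int64(-2), np.int64(144)), (296, np.int64(-102), np.int64(-3), np.int64(144)), (299, np.int64(-112), np.int64(6), np.int64(155)), (302, np.int64(-118), np.int64(4), np.int64(155))]
172 [(284, np.int64(-66), np.int64(-26), np.int64(107)), (287, np.int64(-84), np.int64(9), np.int64(141)), (290, np.int64(-90), np.int64(5), np.int64(139)), (293, np.int64(-96), np.int64(0), np.int64(137)), (296, np.int64(-103), np.int64(0), np.int64(139)), (299, np.int64(-112), np.int64(8), np.int64(147)), (302, np.int64(-118), np.int64(5), np.int64(146))]
175 [(2
[... 1096 characters left out ...]
-75), np.int64(5), np.int64(97)), (287, np.int64(-77), np.int64(-11), np.int64(84)), (290, np.int64(-90), np.int64(6), np.int64(102)), (293, np.int64(-98), np.int64(10), np.int64(108)), (296, np.int64(-102), np.int64(-3), np.int64(98)), (299, np.int64(-108), np.int64(-9), np.int64(94)), (302, np.int64(-121), np.int64(14), np.int64(117))]
187 [(284, np.int64(-77), np.int64(13), np.int64(95)), (287, np.int64(-77), np.int64(-13), np.int64(71)), (290, np.int64(-68), np.int64(-70), np.int64(17)), (293, np.int64(-98), np.int64(9), np.int64(97)), (296, np.int64(-106), np.int64(10), np.int64(100)), (299, np.int64(-110), np.int64(-1), np.int64(91)), (302, np.int64(-122), np.int64(14), np.int64(108))]
```

The depth shows the front finger link about 20 mm ahead of the TCP at lid height, so it would hit the lid's edge before the drawer is home. I back off and turn the jaws 90° so the links spread along the chest's width, with a little more tilt.

{"name": "arm_command", "arguments": {
  "steps": [
    [[0,-0.0071,-0.0025,0,0,0],[0,-0.0071,-0.0025,0,0,0],[0,0,0,0,0,-0.1745],[0,0,0,0,0,-0.1745],[0,0,0,0,0,-0.1745],[0,0,0,0,0,-0.1745],[0,0,0,0,0,-0.1745],[0,0,0,0,0,-0.1745],[0,0,0,0,0,-0.1745],[0,0,0,0,0,-0.1745],[0,0,0,0,0,-0.1745],[0,0,0,0,-0.1,0],[0,0,0,0,0,0]]
  ]
}}

```text
time_s: 21.08
tool_pos: [0.5091, -0.033, 0.0338]
ee_rot: [0.205, 0.22, 0.952, -0.058]
wrist_force: [-0.2, -0.3, -0.1]
gripper_width: 0.0
```

```bash
python3 st.py; python3 - <<'E'
from fit import *
p,d=snap('scene','s13'); cv2.imwrite('pics/s13z.png',cv2.resize(cv2.cvtColor(p,cv2.COLOR_RGB2BGR)[115:255,210:370],None,fx=4,fy=4,interpolation=cv2.INTER_CUBIC))
E
```

```text
[[-0.819  0.443  0.365]
 [ 0.395  0.896 -0.2  ]
 [-0.416 -0.02  -0.909]] [-0.24   0.427  2.04  -0.403  0.279 -0.99 ]
[ 0.50906735 -0.03301769  0.03381165] chest -0.1275510383193677 -0.005284212266871658 [-0.24890433 -0.30593976 -0.09627776]
```

View pics/s13z.png

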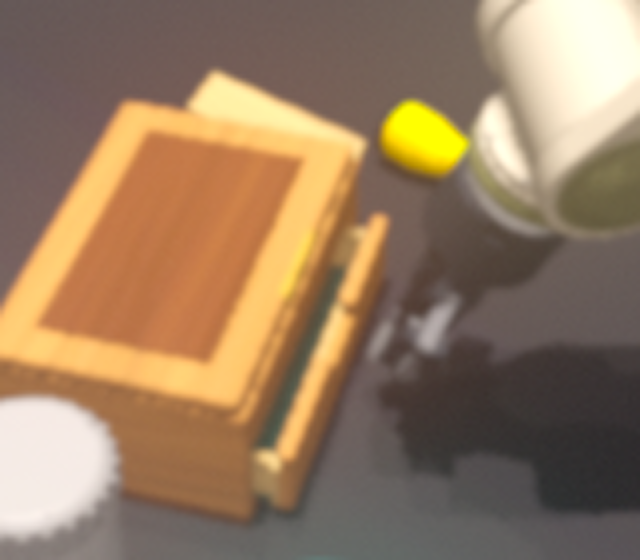

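{"name": "arm_command", "arguments": {
  "steps": [
    [[0,0,0,0,0,0],[-0.0027,0,0.0012,0,0,0],[-0.0027,0,0.0012,0,0,0],[-0.0027,0,0.0012,0,0,0],[-0.0027,0,0.0012,0,0,0],[-0.0027,0,0.0012,0,0,0],[-0.0027,0,0.0012,0,0,0],[-0.0027,0,0.0012,0,0,0],[-0.0027,0,0.0012,0,0,0]]
  ]
}}

```text
time_s: 22.25
tool_pos: [0.5317, -0.0441, 0.0346]
ee_rot: [0.206, 0.22, 0.952, -0.058]
wrist_force: [-0.9, 1.3, 0.4]
gripper_width: -0.0002
```

```bash
python3 st.py; python3 - <<'E'
from fit import *
p,d=snap('scene','s14'); cv2.imwrite('pics/s14z.png',cv2.resize(cv2.cvtColor(p,cv2.COLOR_RGB2BGR)[115:255,210:370],None,fx=4,fy=4,interpolation=cv2.INTER_CUBIC))
E
```

```text
[[-0.818  0.443  0.367]
 [ 0.395  0.896 -0.201]
 [-0.418 -0.019 -0.908]] [-0.252  0.46   1.978 -0.354  0.301 -1.051]
[ 0.53173319 -0.04414172  0.03457003] chest -0.10230329557342528 -0.005473275354351561 [-0.9213705   1.29346414  0.35208617]
```

View pics/s14z.png

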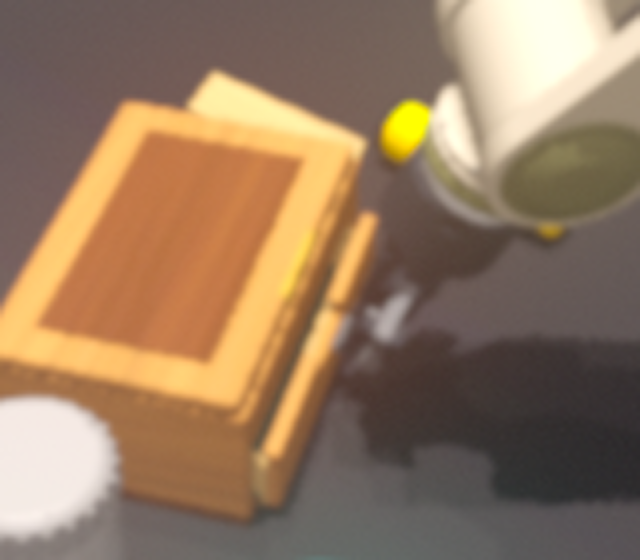

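{"name": "arm_command", "arguments": {
  "steps": [
    [[-0.0018,0,0.0008,0,0,0],[-0.0018,0,0.0008,0,0,0],[-0.0018,0,0.0008,0,0,0],[-0.0014,0,0.0006,0,0,0],[-0.0014,0,0.0006,0,0,0]]
  ]
}}

```text
time_s: 22.92
tool_pos: [0.5398, -0.0482, 0.0348]
ee_rot: [0.206, 0.22, 0.952, -0.058]
wrist_force: [-0.7, 1.0, -1.1]
gripper_width: -0.0001
```

{"name": "arm_command", "arguments": {
  "steps": [
    [[-0.0009,0,0.0004,0,0,0],[-0.0009,0,0.0004,0,0,0]]
  ]
}}

```text
time_s: 23.18
tool_pos: [0.5415, -0.049, 0.0348]
ee_rot: [0.206, 0.22, 0.952, -0.058]
wrist_force: [-1.0, 1.1, -1.2]
gripper_width: 0.0001
```

{"name": "arm_command", "arguments": {
  "steps": [
    [[-0.0009,0,0.0004,0,0,0],[-0.0009,0,0.0004,0,0,0]]
  ]
}}

```text
time_s: 23.42
tool_pos: [0.5433, -0.0499, 0.0349]
ee_rot: [0.207, 0.22, 0.952, -0.058]
wrist_force: [-1.2, 1.4, -2.1]
gripper_width: 0.0002
```

{"name": "arm_command", "arguments": {
  "steps": [
    [[-0.0009,0,0.0004,0,0,0],[-0.0009,0,0.0004,0,0,0]]
  ]
}}

```text
time_s: 23.68
tool_pos: [0.5451, -0.0508, 0.0349]
ee_rot: [0.207, 0.22, 0.952, -0.058]
wrist_force: [-1.4, 1.4, -1.2]
gripper_width: 0.0
```

```bash
python3 st.py; python3 - <<'E'
from fit import *
p,d=snap('scene','s15'); cv2.imwrite('pics/s15z.png',cv2.resize(cv2.cvtColor(p,cv2.COLOR_RGB2BGR)[115:255,210:370],None,fx=4,fy=4,interpolation=cv2.INTER_CUBIC))
E
```

```text
[[-0.818  0.443  0.368]
 [ 0.395  0.896 -0.201]
 [-0.419 -0.019 -0.908]] [-0.259  0.479  1.94  -0.327  0.317 -1.085]
[ 0.54512422 -0.0507631   0.03493946] chest -0.08736549142005788 -0.005629371678058556 [-1.36858831  1.42213154 -1.21511539]
```

View pics/s15z.png

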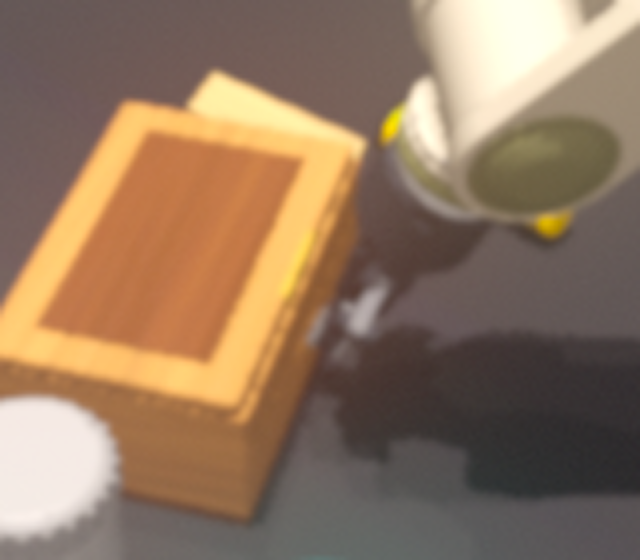

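{"name": "arm_command", "arguments": {
  "steps": [
    [[-0.0009,0,0.0004,0,0,0],[-0.0005,0,0.0002,0,0,0]]
  ]
}}

```text
time_s: 23.98
tool_pos: [0.5456, -0.0511, 0.0347]
ee_rot: [0.206, 0.22, 0.952, -0.058]
wrist_force: [-8.5, 4.9, 6.1]
gripper_width: 0.0001
```

{"name": "arm_command", "arguments": {
  "steps": [
    [[-0.0009,0,0.0004,0,0,0],[-0.0005,0,0.0002,0,0,0]]
  ]
}}

```text
time_s: 24.22
tool_pos: [0.5458, -0.0512, 0.0346]
ee_rot: [0.204, 0.22, 0.952, -0.058]
wrist_force: [-18.4, 10.0, 14.0]
gripper_width: 0.0001
```

The force jumped while the TCP stopped, so the drawer is against its stop. I retreat straight back, then up and away.

{"name": "arm_command", "arguments": {
  "steps": [
    [[0.001,0,-0.0004,0,0,0],[0.0036,0,-0.0016,0,0,0],[0.009,0,-0.004,0,0,0],[0.018,0,-0.008,0,0,0],[0.027,0,-0.012,0,0,0],[0,0,-0.03,0,0,0],[0,0,-0.03,0,0,0],[0,0,-0.03,0,0,0],[0,0,-0.03,0,0,0],[0,0,0,0,0,0]]
  ]
}}

```text
time_s: 25.48
tool_pos: [0.4466, 0.0006, 0.1447]
ee_rot: [0.209, 0.22, 0.951, -0.058]
wrist_force: [0.5, -0.2, 0.1]
gripper_width: -0.0001
```

```bash
python3 st.py; python3 - <<'E'
from fit import *
p=lidfit('s16'); cv2.imwrite('pics/s16z.png',cv2.resize(cv2.cvtColor(p,cv2.COLOR_RGB2BGR)[105:265,200:380],None,fx=3.7,fy=3.7,interpolation=cv2.INTER_CUBIC))
p,d=snap('top','t16')
C=cloud('top',d);x0,y0,ps=np.load('pose.npy')[:3]; c,S=np.cos(ps),np.sin(ps); D=C[...,:2]-[x0,y0]; X=D@[c,S];Y=D@[-S,c];Z=C[...,2]
k=(abs(X)<.07)&(abs(Y)<.11)&(Z<.13)&(Z>.08); A=np.c_[X[k],Y[k],np.ones(k.sum())]; print('lid plane',np.linalg.lstsq(A,Z[k],rcond=None)[0],k.sum())
k=(Y<.1)&(Y>-.1)&(Z>.02)&(Z<.09)&(X>-.2)&(X<-.085); print('pts ahead of front',k.sum())
E
```

```text
[[-0.816  0.443  0.372]
 [ 0.395  0.896 -0.202]
 [-0.422 -0.018 -0.906]] [-0.186  0.08   2.111 -0.252  0.547 -1.114]
[0.44656121 0.00061492 0.14469962] chest -0.19845964277955902 -0.0020998609815326037 [ 0.54678052 -0.18206816  0.09017448]
npts 1613 ang pct [0.079 0.102 0.13 ] rmax 0.1546 near-edge 0.071 fingerchest
tool chest -0.1986 -0.0024 0.1434 F chest 0.24 -0.36 25.525
lid plane [0.00129645 0.00018126 0.10758193] 7411
pts ahead of front 0
```

View pics/s16z.png

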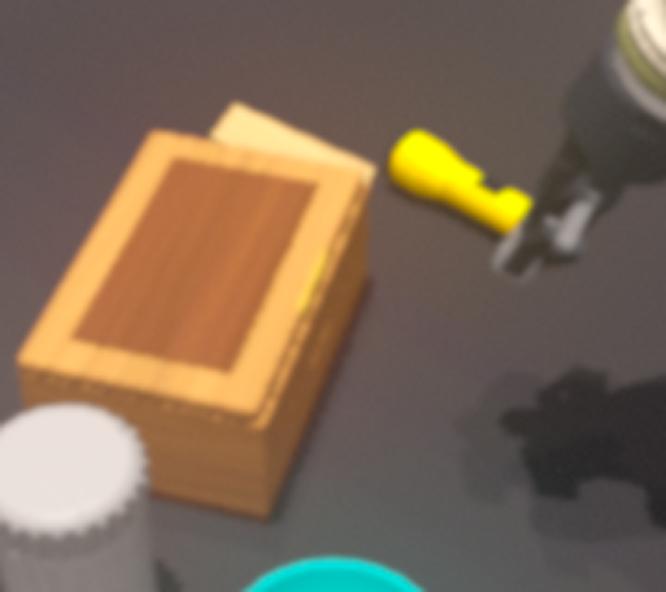

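View pics/t16.png

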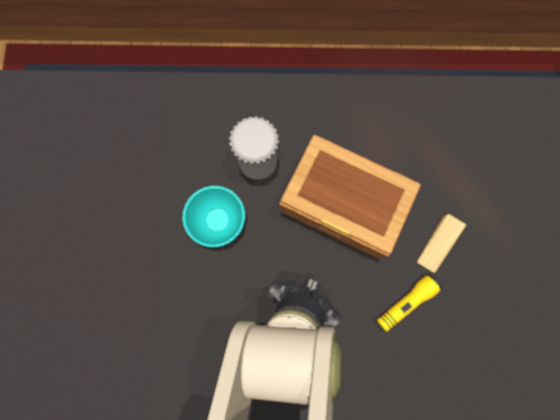

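The lid's plane is flat (slope 0.0013), the drawer front is flush and nothing stands ahead of it. The canister (254,140), bowl (214,217), doorstop (441,242) and torch (410,303) are at the same pixels as at the start.

```bash
python3 -c "
from station import env,ticket
print(ticket.close_job()); print(env.sense()['time_s'])"
```

```text
the job is handed in; nothing more can be done
None
the job is handed in; nothing more can be done
```

The lid is down flat and the drawer is fully home; I handed the job in at about 25.5 s with the arm clear of everything.

- **Lid:** I lowered it from about 1.05 rad by following its arc with the shut fingertips on its outer face. The last stretch was slow, ending with about 9 N at the seat. In the final top view its plane is flat to about 0.001 rad, at 107.6 mm (106 mm expected, camera good to about 2 mm).
- **Drawer:** I pushed it in from its front face at 24 mm/s or slower, until the force rose to about 20 N and it stopped moving. Nothing shows ahead of the chest front.
- **Fob:** It was lying in the drawer in the last views before the drawer closed. It can't be seen now.
- **Bystanders:** The canister, bowl, torch and doorstop are at the same pixels as at the start.

**Problems on the way:**
- My first tilt ran joint 4 to its range limit, so I reduced the tilt.
- Partway through the push, the depth image showed a finger link would reach the lid's edge. I backed off and turned the jaws 90° before finishing.

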